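# Run-in check of a jar carousel: spin, shadow the knob, catch and park

### The arm

A 6-joint arm with a two-finger parallel gripper is mounted at the origin on the work surface. World frame = base frame: x ahead of the robot, y to its left, z up, the work surface at z = 0. Lengths are in m, angles in rad, forces in N, time in s.
With the tool pointing down it reaches from about 0.3 to 0.775 m from the base axis. Payload 14.6 kg.
Tool frame: the origin (TCP) lies between the finger pads, 19 mm behind the fingertips; this is the grasp point; z points along the fingers, y is the line along which they close (so a half turn about z gives the same grasp; the last joint's range is limited). The gripper opens to 94 mm and grips with 3 to 60 N. Pads are 16 mm wide; open, the fingers measure 119 mm over their backs; the gripper's body (75 mm by 177 mm) begins 78 mm behind the grasp point.
Start: joints at [-1.253, 0.3, 1.521, -0, 1.321, -0.067], TCP at [0.206, -0.51, 0.224] pointing down, gripper open.
Joint ranges: [-3.03, 3.03], [-0.79, 2.21], [0.23, 2.52], [-1.04, 4.18], [0, 3.07], [-2.55, 2.55]. Speed limits (rad/s): [2.22, 2.22, 2.57, 3.14, 3.14, 3.14].

### API

Orientations are given as [roll, pitch, yaw] about the fixed x, y, z axes, in that order (R = Rz(yaw) Ry(pitch) Rx(roll)).
In Python, from station import ctrl gives the robot as it stands. The module is installed in compiled form; this text tells all that it offers.
- The arm moves only by the tool step_arm, never from a script. Its argument "deltas" is a list of rows, each an object with "dp": the shift along the tool's x, y, z scaled (see below), a list of three; "twist": the turn about the tool's z scaled (see below). In form: [{"dp": [tx, ty, tz], "twist": twist}, ...]. A call has 1 to 12 rows; each row shifts and turns the commanded pose from where the row before left it, along the tool's axes as they then stand; what a row does not reach is not made up. The controller multiplies each number of a shift by 0.04 m and each number of a turn by 4 degrees. A row lasts 1/10 s, in which the tool goes at most 50 mm and 8.59 degrees, less where a joint would pass 70% of its speed; a pose out of reach is approached as far as the arm can. A call with a number of a shift or a turn outside -1 to 1 is refused whole. A call with a gripper value outside its range is refused whole. "gripper" is the opening, from -1 (shut) to 1 (fully open), set as the call begins (left out, the last holds). The fingers move at their own pace and stop on an object; "squeeze" is the grip in N (left out, the last holds). Time passes only in rows, so rows that do not move let the fingers close. It gives the time, the measured TCP pose, the force, the opening and the grip force at its end, in the units of the state.
- ctrl.get_obs(): the state, without advancing time (a new reading comes with each control period).
- ctrl.camera(name): name is "scene" or "side" or "wrist"; returns (picture, depth): 480x640x3 uint8, red, green, blue; 480x640 float32, m along the optical axis (not along the pixel's ray), 0 where there is no reading.
- ctrl.get_calibration(name): a dict with "fx", "fy", "cx", "cy" (pixels), "distortion" ([k1, k2, p1, p2, k3] as OpenCV has them; the pictures are not rectified), "world_to_cam" (4x4, takes a point from world to camera coordinates); the wrist camera has in their place "hand_eye" (4x4, takes a point from camera to tool coordinates, whose origin is the TCP and whose axes are the flange's). Camera axes: x right, y down, z forward; pixel columns grow to the right and rows downward; lengths in m; the calibration is good to about 2 mm. A picture is of the moment at which its call begins: read the wrist's pose just before it. get_calibration takes no time and is no camera call.
- ctrl.hand_in(): hands the job in; it is judged then, once.
Trained networks look in the newest picture that a camera, given by its name, has taken for a name from the list of things; names that differ only in an ending like _2 or _b are one class to them, and where a whole thing is asked for, a point or a joint stands for the part that bears it (a point fixed in the world has none). Each returns a list of dicts, best first, with "conf" (0 to 1); they miss things now and then, are a little off and sometimes report something else, mostly with a low value. They report only what shows in the picture. A call takes as long as a camera call.
- ctrl.spot_in(camera, label): "rect" ([left, top, right, bottom] as shares, 0 to 1, of the picture: columns of its width, rows of its height, round what is visible of it).
- ctrl.cut_out(camera, label): "pixels" (480x640 bool, what is visible of it) and "rect" ([left, top, right, bottom] as shares, 0 to 1, of the picture: columns of its width, rows of its height, round what is visible of it).
The state is a dict: "time_s": time; "qpos": joint angles; "joint_vel": joint speeds; "tau": joint torques, N m; "ee_pos": TCP position; "eef_rot": TCP orientation; "force": force on the tool from outside, world axes, zero at the start; "moment": the same for the moment, N m; "grip_width": finger opening in m; "grip_force": force on a finger pad.
Only numpy, scipy, OpenCV 4.12 (cv2) and the standard library are available. Lean on these libraries where they do the work, as an engineer would, in place of code of your own. Each camera call takes 0.05 s, during which the arm holds its last target. There are 200 camera calls.

### The job

The jar carousel has just been oiled: take its red knob, set it turning at about a turn in four seconds (either way, never quicker than a turn in three), let go, and check that it runs on by keeping the gripper right over or around the moving knob, within 2 cm of its axis and 5 cm of its top, for a good seven seconds without touching, while it still does better than a turn in eighteen seconds. Then, while it is still turning, gently close on the knob, without jerking or pressing hard, and bring it round in line with the yellow pointer. Finish the program holding the knob still there, and leave the other things on the bench where they are.

Things in the scene. Friction and masses are not known exactly. Their poses are not given: they have to be found in the camera images.
- stand: Fixed plywood stand of the carousel, 280 x 280 mm board 22 mm thick, screwed down; a 50 mm wide tongue on its -x side carries the yellow pointer. Origin: centre of its underside, on the table, on the vertical turning axis of the carousel. It stands at a different place and yaw each time.
- platter: Round light-wood turntable, 310 mm diameter, 18 mm thick, top face 52 mm above the table; red knob and four jars turn with it. Origin on the turning axis at the disc's underside, 34 mm above the table; z up is the turning axis; the knob is on its -x side. Starts at rest at any angle, turns endlessly both ways, nominally 3.4 kg, 0.040 kg m2 about the axis (differs by up to 50 %).
- hub (a point): Centre of the turntable's top face, 52 mm above the table, on the turning axis. The bearing drags little (about 0.004 N m per rad/s plus 0.0005 N m): let go, the turntable coasts on and loses speed with a time constant of some 6 to 15 s.
- jar (a point): Middle of the blue lid of one of the four clamped glass jars, 126 mm above the table. All four: 62 mm diameter, same height, centred 107 mm from the axis, at 80, 145 (this one), 215 and 280 degrees round from the knob, anticlockwise seen from above.
- knob (a point): Centre of the flat top of the red knob, 132 mm above the table, 120 mm from the turning axis. The knob is an upright plastic barrel, 34 mm diameter, 71 mm tall, that spins freely on its own upright pin. Gripped from above with the tool centre 15 to 20 mm below this point the fingers clear the jars. The tool need not turn with it; 10 N of grip is plenty, over 35 N too much. Axes as the platter.
- pointer (a point): Top of the fixed yellow pointer, 62 mm above the table, 180 mm from the turning axis, just outside the platter's edge. Its x axis points along the radius to the turning axis. The knob is parked when it lies on the line from this point to the axis, 60 mm from this point horizontally.
- glue_bottle: Bystander: white bottle with blue label and red cap, 60 mm diameter, 170 mm tall; origin under its centre.
- brown_bottle: Bystander: amber bottle, 52 mm diameter, 130 mm tall; origin under its centre.
- spare_jar: Bystander: glass jar with blue lid, 72 mm diameter, 110 mm tall; origin under its centre.
- white_cup: Bystander: white mug, 76 mm diameter, 75 mm tall; origin under its centre.
- paint_tin: Bystander: blue and red paint tin, 110 mm diameter, 110 mm tall; origin under its centre.

How it is judged:
By the outcome, as a careful person would: the job done as asked, in the order asked, and still so for the second after the job is handed in, while the arm keeps its last pose, push and grip.
It also fails if it takes over 67 s, if anything falls off the work surface, if the arm or the gripper's body presses on something with over 40 N, if the wrist force passes 120 N, or if a joint passes its speed limit or range.

## Working session

There is one attempt and no reset: what is moved stays moved. The work goes in short steps, Python scripts to look and compute and a tool call to move; the robot and the scene stay as the last step left them, time stands still between calls to the robot, and variables do not carry over. Pictures are saved under pics/ and viewed, at most 10 in all, crops included, and the job is handed in when it is done.

Besides the shell and the picture viewer there is one more tool, called after "Request:" in YAML: its name, and indented under it one key for each argument. step_arm: Moves the arm, as the interface text tells. Its arguments: {"type":"object","properties":{"deltas":{"type":"array"},"gripper":{"type":"number"},"squeeze":{"type":"number"}},"required":["deltas"]}

```bash
mkdir -p pics; cat > h.py <<'E'
import numpy as np, cv2
from station import ctrl
def world(cam, px, depth):
    """px Nx2, depth N -> world points (fixed cams)"""
    c=ctrl.get_calibration(cam)
    K=np.array([[c['fx'],0,c['cx']],[0,c['fy'],c['cy']],[0,0,1]])
    n=cv2.undistortPoints(np.float64(px).reshape(-1,1,2),K,np.float64(c['distortion'])).reshape(-1,2)
    P=np.c_[n*np.asarray(depth)[:,None],depth,np.ones(len(n))]
    return (np.linalg.inv(c['world_to_cam'])@P.T).T[:,:3]
def cloud(cam,mask,depth):
    m=mask&(depth>0); v,u=np.nonzero(m)
    return world(cam,np.c_[u,v],depth[m])
E
python3 - <<'E'
from h import *
o=ctrl.get_obs(); print(o)
for cam in ('scene','side'):
    im,d=ctrl.camera(cam); cv2.imwrite(f'pics/{cam}0.png',im[:,:,::-1])
    for l in ('knob','pointer','hub','platter','stand','jar','glue_bottle','brown_bottle','spare_jar','white_cup','paint_tin'):
        r=ctrl.cut_out(cam,l)
        for q in r[:2]:
            P=cloud(cam,q['pixels'],d)
            if len(P): print(cam,l,round(q['conf'],2),np.round(np.array(q['rect'])*[640,480,640,480]),len(P),np.median(P,0).round(3),np.percentile(P,5,0).round(3),np.percentile(P,95,0).round(3))
E
```

```text
{'time_s': 0.0, 'qpos': array([-1.25259065e+00,  3.00465445e-01,  1.52160768e+00, -2.09925022e-05,
        1.32069272e+00, -6.66231062e-02]), 'joint_vel': array([-0.0003645 , -0.00063572, -0.00128138, -0.00170928,  0.00054563,
        0.00038359]), 'tau': array([ 3.09053539e-04, -5.31800437e+01, -3.52737737e+01,  7.08331587e-02,
        2.43639486e-02, -6.82592986e-05]), 'ee_pos': array([ 0.2063724 , -0.50954371,  0.22367817]), 'eef_rot': array([-3.14042071e+00, -5.78158178e-05,  3.84833955e-01]), 'force': array([-0.70144317,  0.18739678, -0.33724495]), 'moment': array([-0.01795765,  0.02331992,  0.0224689 ]), 'grip_force': 0.0, 'grip_width': 0.09404036126567167}
scene knob 0.83 [255. 228. 376. 348.] 10731 [ 0.566 -0.082  0.054] [ 0.446 -0.194  0.048] [0.684 0.051 0.128]
scene pointer 0.69 [233. 231. 378. 357.] 12337 [ 0.565 -0.095  0.053] [ 0.427 -0.198  0.021] [0.693 0.053 0.127]
scene hub 0.92 [253. 226. 379. 346.] 10685 [ 0.566 -0.082  0.054] [ 0.447 -0.194  0.048] [0.685 0.049 0.128]
scene platter 0.75 [252. 225. 377. 347.] 10613 [ 0.566 -0.082  0.054] [ 0.447 -0.194  0.048] [0.
[... 1765 characters left out ...]
0.049] [0.672 0.077 0.127]
side glue_bottle 0.55 [322. 381. 355. 448.] 1628 [0.406 0.431 0.11 ] [0.383 0.408 0.023] [0.43  0.443 0.171]
side glue_bottle 0.33 [267. 191. 382. 290.] 8388 [ 0.55  -0.038  0.055] [ 0.428 -0.162  0.049] [0.673 0.077 0.127]
side spare_jar 0.68 [344. 157. 362. 197.] 821 [ 0.544 -0.365  0.07 ] [ 0.516 -0.412  0.006] [ 0.576 -0.354  0.113]
side white_cup 0.92 [312. 164. 333. 194.] 660 [ 0.644 -0.36   0.052] [ 0.609 -0.424  0.012] [ 0.677 -0.342  0.075]
side white_cup 0.41 [267. 193. 383. 290.] 8355 [ 0.55  -0.037  0.055] [ 0.428 -0.161  0.049] [0.672 0.077 0.127]
side paint_tin 0.83 [178. 333. 238. 405.] 3455 [0.671 0.397 0.104] [0.632 0.342 0.015] [0.722 0.429 0.113]
```

View pics/scene0.png

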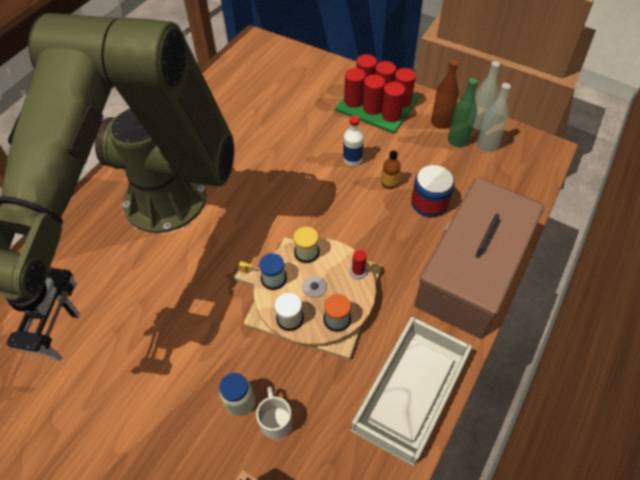

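The carousel is centred near pixel (315,287), with the red knob at (359,263), the yellow pointer at (244,267) on the left and the jars between them. The bystanders are well clear. Next I'll fit the hub, knob and pointer precisely.

```bash
python3 - <<'E'
from h import *
from scipy.optimize import least_squares
for cam,roi in (('scene',(215,215,400,370)),('side',(250,180,425,310))):
    im,d=ctrl.camera(cam)
    box=np.zeros(d.shape,bool); box[roi[1]:roi[3],roi[0]:roi[2]]=1
    hsv=cv2.cvtColor(im,cv2.COLOR_RGB2HSV); H,S,V=[hsv[...,i].astype(int) for i in range(3)]
    v,u=np.nonzero(box&(d>0)); P=world(cam,np.c_[u,v],d[v,u]); h,s,val=H[v,u],S[v,u],V[v,u]
    T=P[abs(P[:,2]-.052)<.006]
    # platter disc: robust edge by angle bins
    c=np.median(T,0)[:2]
    for _ in range(20):
        a=np.arctan2(T[:,1]-c[1],T[:,0]-c[0]); r=np.hypot(*(T[:,:2]-c).T); k=r<.17
        E=[]
        for b in range(72):
            q=k&(abs(a-(-np.pi+(b+.5)*np.pi/36))<np.pi/72)
            if q.sum()>3: E.append(T[q][np.argmax(r[q])][:2])
        E=np.array(E)
        f=least_squares(lambda x:np.hypot(*(E-x[:2]).T)-x[2],[*c,.155],loss='soft_l1',f_scale=.003); c=f.x[:2]
    print(cam,'hub',f.x.round(4))
    red=((h<5)|(h>174))&(s>150)&(P[:,2]>.06)
    K=P[red]; top=K[K[:,2]>.127]
    print('knob',len(K),K.mean(0).round(4),'top',len(top),top.mean(0).round(4) if len(top) else '', K[:,2].max())
    yel=(h>18)&(h<32)&(s>150)&(val>120); rr=np.hypot(*(P[:,:2]-c).T)
    Y=P[yel&(rr>.158)&(rr<.23)]
    print('yellow',len(Y), Y.mean(0).round(4) if len(Y) else '', Y.min(0).round(3),Y.max(0).round(3))
    x0,y0,x1,y1=roi; cv2.imwrite(f'pics/{cam}_crop.png',cv2.resize(im[y0:y1,x0:x1,::-1],None,fx=3,fy=3,interpolation=cv2.INTER_CUBIC))
    for n,X in (('knob',top),('yel',Y)):
        if len(X): m=X.mean(0); print(n,'ang',np.degrees(np.arctan2(m[1]-c[1],m[0]-c[0])).round(1),'r',np.hypot(m[1]-c[1],m[0]-c[0]).round(4))
E
python3 -c "
import cv2,numpy as np
a=cv2.imread('pics/scene_crop.png');b=cv2.imread('pics/side_crop.png')
a=cv2.resize(a,(400,335));b=cv2.resize(b,(400,335));cv2.imwrite('pics/both.png',np.hstack([a,b]))"
```

```text
scene hub [ 0.5581 -0.0616  0.1532]
knob 267 [0.6349 0.0267 0.1145] top 125 [0.6326 0.0322 0.1321] 0.13995379789934503
yellow 85 [ 0.3691 -0.086   0.0478] [ 0.329 -0.107 -0.004] [0.446 0.128 0.069]
knob ang 51.6 r 0.1197
yel ang -172.6 r 0.1907
side hub [ 0.5546 -0.0554  0.1516]
knob 339 [0.6266 0.0445 0.1094] top 117 [0.6286 0.0379 0.1319] 0.13585011972493788
yellow 97 [ 0.3651 -0.1001  0.0457] [ 0.352 -0.176 -0.   ] [ 0.389 -0.088  0.067]
knob ang 51.6 r 0.1191
yel ang -166.7 r 0.1947
```

View pics/both.png

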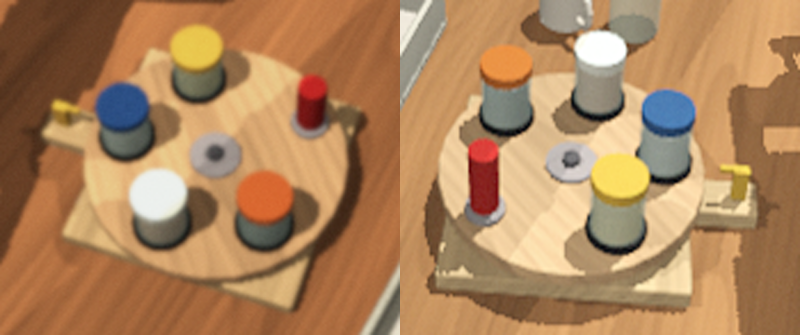

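Knob angle is about 51.6° and the pointer is at about 192° (−168°). The two fixed cameras disagree by a few mm, so I'll use the wrist camera over the hub to refine.

Request:
step_arm:
  deltas:
    - {"dp":[0,0,-0.5],"twist":1}
    - {"dp":[0,0,-0.5],"twist":1}
    - {"dp":[0,0,-0.5],"twist":1}
    - {"dp":[0,0,-0.5],"twist":1}
    - {"dp":[0,0,-0.5],"twist":1}
    - {"dp":[0,0,-0.3],"twist":0.51}
  gripper: 1
  squeeze: 5

```text
time_s: 1.9
ee_pos: [0.2065, -0.5099, 0.3379]
eef_rot: [3.14, -0.001, -0.003]
force: [0.3, -0.5, 0.6]
grip_width: 0.0937
grip_force: 0.0
```

Request:
step_arm:
  deltas:
    - {"dp":[0.4,-0.5,0]}
    - {"dp":[0.75,-0.94,0]}
    - {"dp":[0.75,-0.94,0]}
    - {"dp":[0.75,-0.94,0]}
    - {"dp":[0.75,-0.94,0]}
    - {"dp":[0.75,-0.94,0]}
    - {"dp":[0.75,-0.94,0]}
    - {"dp":[0.75,-0.94,0]}
    - {"dp":[0.75,-0.94,0]}
    - {"dp":[0.75,-0.94,0]}
    - {"dp":[0.75,-0.94,0]}
    - {"dp":[0.4,-0.5,0]}

```text
invalid input at $.deltas[0]: expected keys dp, twist
```

```bash
python3 - <<'E'
from h import *
o=ctrl.get_obs(); print(o['time_s'],o['ee_pos'],o['eef_rot'],o['qpos'].round(2))
im,d=ctrl.camera('wrist'); cv2.imwrite('pics/w1.png',im[:,:,::-1]); print(ctrl.get_calibration('wrist'))
E
```

```text
1.9 [ 0.20650066 -0.50990163  0.33787787] [ 3.13997531e+00 -5.29581752e-04 -2.55341776e-03] [-1.25  0.24  1.34 -0.    1.56  0.32]
{'fx': 374.6048452972597, 'fy': 374.6048452972597, 'cx': 320.25673484795584, 'cy': 240.12385781923368, 'distortion': array([-0.06507212,  0.        ,  0.        ,  0.        ,  0.        ]), 'hand_eye': array([[-1.27541752e-04, -9.63788657e-01, -2.66667224e-01,
         7.77367459e-02],
       [ 9.99999885e-01,  6.00457182e-07, -4.80450687e-04,
         3.33921757e-04],
       [ 4.63213045e-04, -2.66667254e-01,  9.63788546e-01,
        -1.61942009e-01],
       [ 0.00000000e+00,  0.00000000e+00,  0.00000000e+00,
         1.00000000e+00]])}
```

View pics/w1.png

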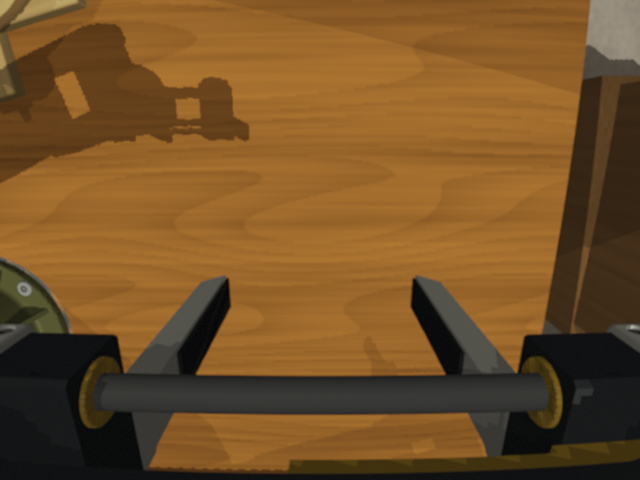

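The wrist view shows only bare table; the second move was refused because every row needs "twist". The camera looks ahead in +x, so I'll stop short of the hub.

Request:
step_arm:
  deltas:
    - {"dp":[0.3,-0.5,0],"twist":0}
    - {"dp":[0.5,-0.94,0],"twist":0}
    - {"dp":[0.5,-0.94,0],"twist":0}
    - {"dp":[0.5,-0.94,0],"twist":0}
    - {"dp":[0.5,-0.94,0],"twist":0}
    - {"dp":[0.5,-0.94,0],"twist":0}
    - {"dp":[0.5,-0.94,0],"twist":0}
    - {"dp":[0.5,-0.94,0],"twist":0}
    - {"dp":[0.5,-0.94,0],"twist":0}
    - {"dp":[0.5,-0.94,0],"twist":0}
    - {"dp":[0.5,-0.94,0],"twist":0}
    - {"dp":[0.3,-0.5,0],"twist":0}

```text
time_s: 3.15
ee_pos: [0.4311, -0.0912, 0.3359]
eef_rot: [-3.141, 0.0, 0.003]
force: [0.4, -0.2, 0.8]
grip_width: 0.094
grip_force: 0.0
```

```bash
cat >> h.py <<'E'
from scipy.spatial.transform import Rotation as Rot
def wcloud(o,d):
    """world point per pixel HxWx3 from wrist depth"""
    c=ctrl.get_calibration('wrist'); K=np.array([[c['fx'],0,c['cx']],[0,c['fy'],c['cy']],[0,0,1]])
    g=np.stack(np.meshgrid(np.arange(640),np.arange(480)),-1).astype(float)
    n=cv2.undistortPoints(g.reshape(-1,1,2),K,np.float64(c['distortion'])).reshape(480,640,2)
    P=np.dstack([n*d[...,None],d,np.ones_like(d)])
    T=np.eye(4); T[:3,:3]=Rot.from_euler('xyz',o['eef_rot']).as_matrix(); T[:3,3]=o['ee_pos']
    return (P@(T@c['hand_eye']).T)[...,:3]
E
python3 - <<'E'
from h import *
o=ctrl.get_obs(); print(o['time_s'],o['ee_pos'],o['eef_rot'],o['qpos'].round(2))
im,d=ctrl.camera('wrist'); cv2.imwrite('pics/w2.png',im[:,:,::-1]); np.savez('w2.npz',im=im,d=d,P=wcloud(o,d))
E
```

```text
3.15 [ 0.4310903  -0.09124918  0.3359006 ] [-3.14130550e+00  2.32060069e-05  2.91712942e-03] [-0.29 -0.02  1.62  0.    1.53  1.28]
```

View pics/w2.png

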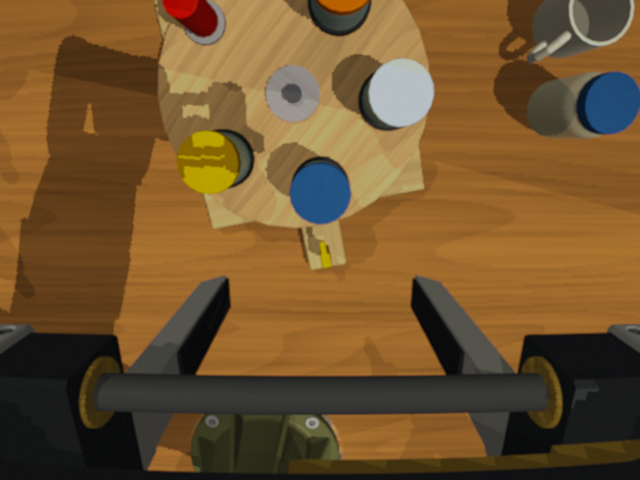

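The wrist view shows the hub cap at (292,93), the pointer at (325,253), the knob at the top left (190,10) and the blue lid at (320,190). Next I'll measure from it.

```bash
python3 - <<'E'
from h import *
o=ctrl.get_obs(); print(o['ee_pos'].round(4))
im,d=ctrl.camera('wrist');P=wcloud(o,d)
hsv=cv2.cvtColor(im,cv2.COLOR_RGB2HSV).astype(int);H,S,V=hsv[...,0],hsv[...,1],hsv[...,2]
Z=P[...,2]; r=lambda c:np.hypot(P[...,0]-c[0],P[...,1]-c[1])
c=np.array([.556,-.058])
def lidfit(m,n):
    q=P[m]; 
    print(n,len(q),q.mean(0).round(4), ((q.min(0)+q.max(0))/2).round(4)); return ((np.percentile(q,1,0)+np.percentile(q,99,0))/2)[:2]
cap=(S<40)&(abs(Z-.053)<.008)&(r(c)<.045); hub=lidfit(cap,'cap')
blue=(H>100)&(H<120)&(S>150)&(abs(Z-.126)<.006)&(r(c)<.16); b=lidfit(blue,'blue')
yl=(H>20)&(H<32)&(S>150)&(abs(Z-.126)<.006)&(r(c)<.16); y=lidfit(yl,'ylid')
wl=(S<50)&(V>150)&(abs(Z-.126)<.006)&(r(c)<.16); w=lidfit(wl,'white')
red=((H<5)|(H>174))&(S>150)&(abs(Z-.132)<.003)&(r(c)<.16); lidfit(red,'knob')
# edge
pt=(H>20)&(H<32)&(S>150)&(Z<.08)&(r(c)>.16)&(r(c)<.23); 
q=P[pt]; print('ptr',len(q),q.mean(0).round(4),q.min(0).round(3),q.max(0).round(3))
t=q[q[:,2]>q[:,2].max()-.004]; print('ptr top',len(t),t.mean(0).round(4))
e=q-np.r_[hub,0];print('ptr axis ang',np.degrees(np.arctan2(e[:,1].mean(),e[:,0].mean())), 'top',np.degrees(np.arctan2(t[:,1].mean()-hub[1],t[:,0].mean()-hub[0])))
# centre from three lids (adjacent lids at 80,145,215,280 -> radius .107)
from scipy.optimize import least_squares
def res(x):
    out=[]
    for p,a in ((y,80),(b,145),(w,215)):
        t=x[2]+np.radians(a); out+=list(x[:2]+.107*np.array([np.cos(t),np.sin(t)])-p)
    return out
f=least_squares(res,[*c,.9]); print('lidfit',f.x[:2].round(4),np.degrees(f.x[2]),np.round(f.fun,4))
# stand tongue: wood z~.022 outside platter -x
m=(abs(Z-.022)<.006)&(r(hub)>.165)&(r(hub)<.22)&(P[...,0]<.45)&(S<150)
q=P[m]
if len(q)>20: print('tongue',len(q),np.degrees(np.arctan2(q[:,1]-hub[1],q[:,0]-hub[0])%(2*np.pi)).mean())
E
```

```text
[ 0.4319 -0.09    0.3357]
cap 1981 [ 0.5563 -0.0598  0.0576] [ 0.5559 -0.0595  0.0575]
blue 2754 [ 0.4553 -0.0908  0.1275] [ 0.4545 -0.0906  0.1265]
ylid 3104 [0.4853 0.0187 0.1274] [0.4849 0.0192 0.1251]
white 3427 [ 0.5502 -0.1666  0.1274] [ 0.5496 -0.1668  0.1271]
knob 561 [0.6225 0.0327 0.1331] [0.6218 0.0335 0.132 ]
ptr 272 [ 0.3744 -0.0836  0.0545] [ 0.332 -0.107 -0.001] [0.478 0.097 0.066]
ptr top 190 [ 0.3687 -0.0967  0.0639]
ptr axis ang -172.4835173429052 top -168.79609791776699
lidfit [ 0.5565 -0.0602] 51.73470331006042 [ 0.0002  0.0008 -0.0008 -0.0003  0.0006 -0.0004]
tongue 2057 181.67133933907823
```

Request:
step_arm:
  deltas:
    - {"dp":[0.6,-0.37,0],"twist":0}
    - {"dp":[0.8,-0.5,0.2],"twist":0}
    - {"dp":[0.8,-0.5,0.3],"twist":0}
    - {"dp":[0.8,-0.5,0.3],"twist":0}
    - {"dp":[0.8,-0.5,0.3],"twist":0}
    - {"dp":[0.7,-0.43,0.3],"twist":0}
    - {"dp":[0.47,-0.3,0.3],"twist":0}
    - {"dp":[0,0,0.6],"twist":0}
    - {"dp":[0,0,0.6],"twist":0}
    - {"dp":[0,0,0.4],"twist":0}
    - {"dp":[0,0,0],"twist":0}
    - {"dp":[0,0,0],"twist":0}

```text
time_s: 4.45
ee_pos: [0.6292, 0.0295, 0.2047]
eef_rot: [3.142, -0.0, -0.0]
force: [-1.6, -0.5, -0.2]
grip_width: 0.0939
grip_force: 0.0
```

```bash
python3 - <<'E'
from h import *
o=ctrl.get_obs(); print(o['ee_pos'].round(4),o['eef_rot'],o['qpos'].round(3),o['force'])
im,d=ctrl.camera('wrist');P=wcloud(o,d); cv2.imwrite('pics/w3.png',im[:,:,::-1])
hsv=cv2.cvtColor(im,cv2.COLOR_RGB2HSV).astype(int);H,S,V=hsv[...,0],hsv[...,1],hsv[...,2]
red=((H<5)|(H>174))&(S>150)&(abs(P[...,2]-.132)<.004)
q=P[red]; print(len(q))
if len(q): print(q.mean(0).round(4),((q.min(0)+q.max(0))/2).round(4))
E
```

```text
[0.6292 0.0295 0.2047] [ 3.14155979e+00 -1.54077522e-04 -1.70690735e-04] [-0.011  0.494  1.298 -0.     1.349  1.56 ] [-1.58811536 -0.46094842 -0.17226183]
1802
[0.6321 0.0341 0.1334] [0.6311 0.0341 0.1317]
```

View pics/w3.png

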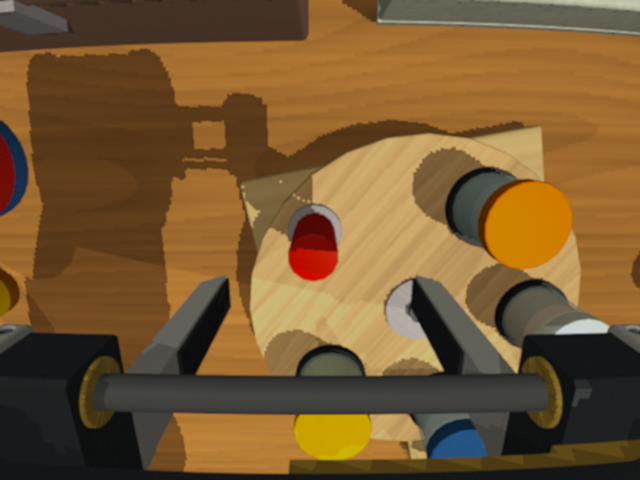

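The knob is at (313,260), centred between the fingers but ahead of them, measured at (0.6313, 0.0341), which agrees with the fit. I'll lower now.

Request:
step_arm:
  deltas:
    - {"dp":[0.05,-0.11,0.2],"twist":0}
    - {"dp":[0,0,0.5],"twist":0}
    - {"dp":[0,0,0.6],"twist":0}
    - {"dp":[0,0,0.6],"twist":0}
    - {"dp":[0,0,0.34],"twist":0}
    - {"dp":[0,0,0],"twist":0}
    - {"dp":[0,0,0],"twist":0}

```text
time_s: 5.2
ee_pos: [0.6317, 0.0347, 0.1156]
eef_rot: [3.142, -0.001, 0.0]
force: [0.4, -0.6, -0.1]
grip_width: 0.094
grip_force: 0.0
```

Request:
step_arm:
  deltas:
    - {"dp":[0,0,0],"twist":0}
    - {"dp":[0,0,0],"twist":0}
    - {"dp":[0,0,0],"twist":0}
    - {"dp":[0,0,0],"twist":0}
    - {"dp":[0,0,0],"twist":0}
    - {"dp":[0,0,0],"twist":0}
  gripper: -1
  squeeze: 8

```text
time_s: 5.8
ee_pos: [0.6312, 0.0347, 0.1147]
eef_rot: [-3.142, -0.0, 0.0]
force: [-0.5, 0.2, -0.3]
grip_width: 0.0492
grip_force: 0.0
```

```bash
python3 - <<'E'
from h import *
o=ctrl.get_obs(); print(o['ee_pos'].round(4),o['eef_rot'].round(4),o['force'],o['moment'],o['grip_width'],o['grip_force'])
h=np.array([.5565,-.060]); e=o['ee_pos'][:2]-h; print(np.hypot(*e),np.degrees(np.arctan2(e[1],e[0])))
E
```

```text
[0.6312 0.0347 0.1147] [-3.1416e+00 -1.0000e-04  1.0000e-04] [-0.53269718  0.15594763 -0.34797625] [ 0.02500914  0.00222022 -0.00892874] 0.04922956587037357 0.0
0.12060019572796178 51.73054319263549
```

```bash
cat > gen.py <<'E'
import numpy as np
HUB=np.array([.5565,-.060]); R=.12
def rows(th, start=None, hub=HUB, R=R, dz=None):
    """th: angles (rad) at successive row ends, th[0]=start; rounded steps without drift"""
    th=np.asarray(th); p=hub+R*np.c_[np.cos(th),np.sin(th)]
    cur=np.array(p[0] if start is None else start); out=[]
    for i,t in enumerate(p[1:]):
        u=np.round((t-cur)/.04*[1,-1],2); cur=cur+u*[1,-1]*.04
        out.append('{"dp": [%g, %g, %g], "twist": 0}'%(u[0]+0,u[1]+0,0 if dz is None else dz[i]))
    print('['+', '.join(out)+']','end',cur.round(5),np.degrees(th[-1]).round(2))
    return cur
E
python3 - <<'E'
from gen import *
# accel 0.6 rad/s2 with smooth start to 1.57
t=np.arange(0,3.7,.1); w=np.clip(1.57*.5*(1-np.cos(np.pi*np.clip(t/3.0,0,1))),0,1.57)
th=np.radians(51.73)+np.r_[0,np.cumsum((w[1:]+w[:-1])/2*.1)]
cur=None
for k in range(3):
    s=th[12*k:12*k+13]; cur=rows(s,cur); print('w end',w[12*k+12])
E
```

```text
[{"dp": [0, 0, 0], "twist": 0}, {"dp": [0, 0, 0], "twist": 0}, {"dp": [-0.01, -0.01, 0], "twist": 0}, {"dp": [-0.01, -0.01, 0], "twist": 0}, {"dp": [-0.02, -0.01, 0], "twist": 0}, {"dp": [-0.03, -0.03, 0], "twist": 0}, {"dp": [-0.05, -0.03, 0], "twist": 0}, {"dp": [-0.05, -0.04, 0], "twist": 0}, {"dp": [-0.08, -0.04, 0], "twist": 0}, {"dp": [-0.09, -0.06, 0], "twist": 0}, {"dp": [-0.11, -0.06, 0], "twist": 0}, {"dp": [-0.14, -0.07, 0], "twist": 0}] end [0.60722 0.04861] 64.89
w end 0.5424216594156664
[{"dp": [-0.16, -0.07, 0], "twist": 0}, {"dp": [-0.18, -0.07, 0], "twist": 0}, {"dp": [-0.22, -0.06, 0], "twist": 0}, {"dp": [-0.24, -0.05, 0], "twist": 0}, {"dp": [-0.27, -0.03, 0], "twist": 0}, {"dp": [-0.3, 0, 0], "twist": 0}, {"dp": [-0.31, 0.02, 0], "twist": 0}, {"dp": [-0.34, 0.07, 0], "twist": 0}, {"dp": [-0.35, 0.11, 0], "twist": 0}, {"dp": [-0.34, 0.17, 0], "twist": 0}, {"dp": [-0.34, 0.21, 0], "twist": 0}, {"dp": [-0.32, 0.27, 0], "twist": 0}] end [0.47242 0.02581] 134.45
w end 1.420078340584334
[{"dp": [-0.29, 0.33, 0], "twist": 0}, {"dp": [-0.24, 0.37, 0], "twist": 0}, {"dp": [-0.19, 0.41, 0], "twist": 0}, {"dp": [-0.12, 0.45, 0], "twist": 0}, {"dp": [-0.06, 0.46, 0], "twist": 0}, {"dp": [0.02, 0.47, 0], "twist": 0}, {"dp": [0.09, 0.46, 0], "twist": 0}, {"dp": [0.17, 0.45, 0], "twist": 0}, {"dp": [0.22, 0.41, 0], "twist": 0}, {"dp": [0.3, 0.37, 0], "twist": 0}, {"dp": [0.34, 0.32, 0], "twist": 0}, {"dp": [0.39, 0.26, 0], "twist": 0}] end [ 0.49762 -0.16459] 240.63
w end 1.57
```

Request:
step_arm:
  deltas:
    - {"dp":[0,0,0],"twist":0}
    - {"dp":[0,0,0],"twist":0}
    - {"dp":[0,0,0],"twist":0}
    - {"dp":[0,0,0],"twist":0}
  squeeze: 8

```text
time_s: 6.2
ee_pos: [0.6311, 0.0346, 0.1146]
eef_rot: [3.141, 0.0, 0.0]
force: [-0.9, -1.4, 0.4]
grip_width: 0.0335
grip_force: 8.0
```

Request:
step_arm:
  deltas:
    - {"dp":[0,0,0],"twist":0}
    - {"dp":[0,0,0],"twist":0}
    - {"dp":[-0.01,-0.01,0],"twist":0}
    - {"dp":[-0.01,-0.01,0],"twist":0}
    - {"dp":[-0.02,-0.01,0],"twist":0}
    - {"dp":[-0.03,-0.03,0],"twist":0}
    - {"dp":[-0.05,-0.03,0],"twist":0}
    - {"dp":[-0.05,-0.04,0],"twist":0}
    - {"dp":[-0.08,-0.04,0],"twist":0}
    - {"dp":[-0.09,-0.06,0],"twist":0}
    - {"dp":[-0.11,-0.06,0],"twist":0}
    - {"dp":[-0.14,-0.07,0],"twist":0}

```text
time_s: 7.4
ee_pos: [0.6072, 0.0493, 0.1146]
eef_rot: [-3.142, -0.0, 0.0]
force: [-3.5, -2.9, 0.9]
grip_width: 0.0338
grip_force: 8.0
```

Request:
step_arm:
  deltas:
    - {"dp":[-0.16,-0.07,0],"twist":0}
    - {"dp":[-0.18,-0.07,0],"twist":0}
    - {"dp":[-0.22,-0.06,0],"twist":0}
    - {"dp":[-0.24,-0.05,0],"twist":0}
    - {"dp":[-0.27,-0.03,0],"twist":0}
    - {"dp":[-0.3,0,0],"twist":0}

```text
time_s: 8.0
ee_pos: [0.552, 0.0603, 0.1146]
eef_rot: [3.141, -0.0, 0.0]
force: [0.2, -6.6, 0.1]
grip_width: 0.0339
grip_force: 8.0
```

```bash
python3 - <<'E'
from h import *
from gen import *
o=ctrl.get_obs(); print(o['ee_pos'].round(4),o['force'].round(2),o['grip_width'],o['grip_force'],o['qpos'].round(2),o['joint_vel'].round(2))
e=o['ee_pos'][:2]-HUB; print(np.hypot(*e),np.degrees(np.arctan2(e[1],e[0])))
t=np.arange(0,3.7,.1); w=np.clip(1.57*.5*(1-np.cos(np.pi*np.clip(t/3.0,0,1))),0,1.57)
th=np.radians(51.73)+np.r_[0,np.cumsum((w[1:]+w[:-1])/2*.1)]; print('plan',np.degrees(th[18]))
E
```

```text
[0.552  0.0603 0.1146] [ 0.16 -6.63  0.07] 0.03393677132370858 8.00044560945949 [ 0.04  0.42  1.62 -0.    1.1   1.61] [ 0.01 -0.24  0.36 -0.01 -0.11  0.01]
0.12034546016567785 92.12282763304998
plan 91.87834755854226
```

Request:
step_arm:
  deltas:
    - {"dp":[-0.31,0.03,0],"twist":0}
    - {"dp":[-0.34,0.08,0],"twist":0}
    - {"dp":[-0.35,0.12,0],"twist":0}
    - {"dp":[-0.34,0.17,0],"twist":0}
    - {"dp":[-0.34,0.21,0],"twist":0}
    - {"dp":[-0.32,0.27,0],"twist":0}

```text
time_s: 8.6
ee_pos: [0.472, 0.0253, 0.1146]
eef_rot: [-3.141, -0.001, 0.001]
force: [6.5, -7.4, -3.6]
grip_width: 0.0337
grip_force: 8.0
```

Request:
step_arm:
  deltas:
    - {"dp":[-0.29,0.33,0],"twist":0}
    - {"dp":[-0.24,0.37,0],"twist":0}
    - {"dp":[-0.19,0.41,0],"twist":0}
    - {"dp":[-0.12,0.45,0],"twist":0}
    - {"dp":[-0.06,0.46,0],"twist":0}

```text
time_s: 9.1
ee_pos: [0.4365, -0.0558, 0.1148]
eef_rot: [-3.141, -0.002, 0.0]
force: [9.6, -1.3, -6.3]
grip_width: 0.0334
grip_force: 8.0
```

Request:
step_arm:
  deltas:
    - {"dp":[0.02,0.47,0],"twist":0}
    - {"dp":[0.09,0.46,0],"twist":0}
    - {"dp":[0.17,0.45,0],"twist":0}
    - {"dp":[0.22,0.41,0],"twist":0}

```text
time_s: 9.5
ee_pos: [0.457, -0.1274, 0.1148]
eef_rot: [-3.141, -0.001, -0.0]
force: [5.8, 7.0, -3.6]
grip_width: 0.0336
grip_force: 8.0
```

```bash
python3 - <<'E'
from h import *
from gen import *
o=ctrl.get_obs(); print(o['ee_pos'].round(4),o['force'].round(2),o['grip_width'],o['grip_force'],o['qpos'].round(2),o['joint_vel'].round(2))
for p in ([.552,.0603],o['ee_pos'][:2]):
    e=p-HUB; print(np.hypot(*e),np.degrees(np.arctan2(e[1],e[0])))
E
```

```text
[ 0.457  -0.1274  0.1148] [ 5.76  6.97 -3.58] 0.03361181161048654 7.994398849841673 [-0.35  0.26  1.85  0.    1.03  1.22] [-0.26  0.27 -0.35  0.02  0.07 -0.26]
0.12038413516738822 92.14223484968245
0.12019120403129956 -145.86985238842064
```

```bash
python3 - <<'E'
from gen import *
R=.1195
th=np.radians(213.7)+1.57*.1*np.arange(0,6)
c=rows(th,[.4564,-.1278],R=R)
t=np.arange(0,.71,.1); th2=th[-1]+1.57*9*(1-np.exp(-t/9)); th2[-2:]+=[.015,.03]
rows(th2,c,R=R)
E
```

```text
[{"dp": [0.31, 0.33, 0], "twist": 0}, {"dp": [0.34, 0.32, 0], "twist": 0}, {"dp": [0.39, 0.26, 0], "twist": 0}, {"dp": [0.43, 0.2, 0], "twist": 0}, {"dp": [0.45, 0.12, 0], "twist": 0}] end [ 0.5332 -0.177 ] 258.68
[{"dp": [0.46, 0.06, 0], "twist": 0}, {"dp": [0.46, -0.02, 0], "twist": 0}, {"dp": [0.45, -0.08, 0], "twist": 0}, {"dp": [0.42, -0.15, 0], "twist": 0}, {"dp": [0.39, -0.21, 0], "twist": 0}, {"dp": [0.39, -0.3, 0], "twist": 0}, {"dp": [0.33, -0.34, 0], "twist": 0}] end [ 0.6492 -0.1354] 320.98
```

Request:
step_arm:
  deltas:
    - {"dp":[0.31,0.33,0],"twist":0}
    - {"dp":[0.34,0.32,0],"twist":0}
    - {"dp":[0.39,0.26,0],"twist":0}
    - {"dp":[0.43,0.2,0],"twist":0}
    - {"dp":[0.45,0.12,0],"twist":0}

```text
time_s: 10.0
ee_pos: [0.5339, -0.1774, 0.1148]
eef_rot: [3.14, -0.001, -0.0]
force: [-0.9, -4.5, 1.1]
grip_width: 0.0336
grip_force: 8.0
```

Request:
step_arm:
  deltas:
    - {"dp":[0.46,0.06,0],"twist":0}
    - {"dp":[0.46,-0.02,0],"twist":0}
    - {"dp":[0.45,-0.08,0],"twist":0}
    - {"dp":[0.42,-0.15,0],"twist":0}
    - {"dp":[0.39,-0.21,0],"twist":0}
    - {"dp":[0.39,-0.3,0],"twist":0}
    - {"dp":[0.33,-0.34,0],"twist":0}
  gripper: 1

```text
time_s: 10.7
ee_pos: [0.6502, -0.1339, 0.1146]
eef_rot: [-3.141, -0.001, 0.0]
force: [0.3, 0.4, 0.3]
grip_width: 0.0861
grip_force: 0.0
```

```bash
cat > track.py <<'E'
from h import *
from gen import *
import json,os
def snap():
    """wrist look at knob: append (t, theta) to log"""
    o=ctrl.get_obs(); im,d=ctrl.camera('wrist'); P=wcloud(o,d)
    np.savez('last.npz',im=im,d=d)
    hsv=cv2.cvtColor(im,cv2.COLOR_RGB2HSV).astype(int);H,S=hsv[...,0],hsv[...,1]
    red=((H<6)|(H>173))&(S>140)
    m=red&(abs(P[...,2]-.132)<.004)&(np.hypot(P[...,0]-o['ee_pos'][0],P[...,1]-o['ee_pos'][1])<.05)
    print('t',o['time_s'],'ee',o['ee_pos'].round(4),'F',o['force'].round(1),'gw',round(o['grip_width'],3),'npx',m.sum(),red.sum())
    q=P[m]; k=(np.percentile(q,1,0)+np.percentile(q,99,0))[:2]/2
    e=k-HUB; th=np.arctan2(e[1],e[0]); L=json.load(open('log.json')) if os.path.exists('log.json') else []
    if L: th+=2*np.pi*np.round((L[-1][1]+1.2*(o['time_s']-L[-1][0])-th)/2/np.pi)
    L.append([o['time_s'],th]); json.dump(L,open('log.json','w'))
    print('knob',k.round(4),'r',np.hypot(*e).round(4),'th',np.degrees(th).round(2),'off',(k-o['ee_pos'][:2]).round(4))
    if len(L)>1: print('w seg',[round((b[1]-a[1])/(b[0]-a[0]),3) for a,b in zip(L,L[1:])])
    return L
E
rm -f log.json; python3 -c "
from track import *
snap()"
```

```text
t 10.7 ee [ 0.6502 -0.1339  0.1146] F [0.3 0.4 0.3] gw 0.086 npx 4197 6555
knob [ 0.6482 -0.1384] r 0.1206 th -40.53 off [-0.002  -0.0045]
```

```bash
cat >> track.py <<'E'
def plan(th,t0,w,tau,tnow,n,cur,lead=.03,R=.12):
    """rows following knob: th,w at t0; decays with tau"""
    t=tnow-t0+.1*np.arange(n+1); a=th+w*tau*(1-np.exp(-t/tau)); a+=lead*np.minimum(1,np.arange(n+1)/2)
    print('w end',w*np.exp(-t[-1]/tau)); return rows(a,cur,R=R)
E
python3 -c "
from track import *
plan(np.radians(-40.53),10.7,1.45,9,10.75,8,[.6492,-.1354])"
```

```text
w end 1.3193235089222837
[{"dp": [0.35, -0.51, 0], "twist": 0}, {"dp": [0.18, -0.43, 0], "twist": 0}, {"dp": [0.1, -0.41, 0], "twist": 0}, {"dp": [0.05, -0.41, 0], "twist": 0}, {"dp": [-0.01, -0.41, 0], "twist": 0}, {"dp": [-0.07, -0.4, 0], "twist": 0}, {"dp": [-0.12, -0.39, 0], "twist": 0}, {"dp": [-0.16, -0.36, 0], "twist": 0}] end [ 0.662  -0.0026] 28.57
```

Request:
step_arm:
  deltas:
    - {"dp":[0.35,-0.51,0],"twist":0}
    - {"dp":[0.18,-0.43,0],"twist":0}
    - {"dp":[0.1,-0.41,0],"twist":0}
    - {"dp":[0.05,-0.41,0],"twist":0}
    - {"dp":[-0.01,-0.41,0],"twist":0}
    - {"dp":[-0.07,-0.4,0],"twist":0}
    - {"dp":[-0.12,-0.39,0],"twist":0}
    - {"dp":[-0.16,-0.36,0],"twist":0}

```text
time_s: 11.55
ee_pos: [0.6618, -0.0008, 0.1147]
eef_rot: [-3.142, 0.0, 0.0]
force: [0.8, -0.1, 0.1]
grip_width: 0.0937
grip_force: 0.0
```

```bash
python3 -c "
from track import *
L=snap(); t,th=L[-1]; w=(th-L[-2][1])/(t-L[-2][0]); 
for tau in (6,9,14):
    we=w*np.exp(-.425/tau); plan(th,t,we,tau,t+.05,8,[.662,-.0026])"
```

```text
t 11.55 ee [ 0.6618 -0.0008  0.1147] F [ 0.8 -0.1  0.1] gw 0.094 npx 4264 6544
knob [ 0.6635 -0.0042] r 0.1207 th 27.53 off [ 0.0018 -0.0034]
w seg [np.float64(1.398)]
w end 1.1300424630411052
[{"dp": [-0.32, -0.47, 0], "twist": 0}, {"dp": [-0.29, -0.31, 0], "twist": 0}, {"dp": [-0.29, -0.23, 0], "twist": 0}, {"dp": [-0.31, -0.19, 0], "twist": 0}, {"dp": [-0.33, -0.16, 0], "twist": 0}, {"dp": [-0.33, -0.11, 0], "twist": 0}, {"dp": [-0.34, -0.06, 0], "twist": 0}, {"dp": [-0.34, -0.03, 0], "twist": 0}] end [0.56   0.0598] 88.38
w end 1.2129901908751333
[{"dp": [-0.33, -0.48, 0], "twist": 0}, {"dp": [-0.3, -0.32, 0], "twist": 0}, {"dp": [-0.31, -0.24, 0], "twist": 0}, {"dp": [-0.33, -0.19, 0], "twist": 0}, {"dp": [-0.34, -0.15, 0], "twist": 0}, {"dp": [-0.36, -0.11, 0], "twist": 0}, {"dp": [-0.37, -0.06, 0], "twist": 0}, {"dp": [-0.36, -0.01, 0], "twist": 0}] end [0.554  0.0598] 91.21
w end 1.275940790426973
[{"dp": [-0.34, -0.49, 0], "twist": 0}, {"dp": [-0.31, -0.32, 0], "twist": 0}, {"dp": [-0.31, -0.25, 0], "twist": 0}, {"dp": [-0.35, -0.19, 0], "twist": 0}, {"dp": [-0.36, -0.15, 0], "twist": 0}, {"dp": [-0.37, -0.11, 0], "twist": 0}, {"dp": [-0.39, -0.05, 0], "twist": 0}, {"dp": [-0.38, 0, 0], "twist": 0}] end [0.5496 0.0598] 93.32
```

Request:
step_arm:
  deltas:
    - {"dp":[-0.33,-0.48,0],"twist":0}
    - {"dp":[-0.3,-0.32,0],"twist":0}
    - {"dp":[-0.31,-0.24,0],"twist":0}
    - {"dp":[-0.33,-0.19,0],"twist":0}
    - {"dp":[-0.34,-0.15,0],"twist":0}
    - {"dp":[-0.36,-0.11,0],"twist":0}
    - {"dp":[-0.37,-0.06,0],"twist":0}
    - {"dp":[-0.36,-0.01,0],"twist":0}

```text
time_s: 12.4
ee_pos: [0.5535, 0.0605, 0.1148]
eef_rot: [-3.142, -0.0, 0.0]
force: [0.2, -0.2, -0.6]
grip_width: 0.0939
grip_force: 0.0
```

```bash
cat >> track.py <<'E'
from scipy.optimize import least_squares
def fit(L,tau0=9):
    L=np.array(L); t=L[:,0]-L[-1,0]
    f=least_squares(lambda x:np.r_[(x[0]+x[1]*x[2]*(1-np.exp(-t/x[2]))-L[:,1])/.01,(x[2]-tau0)/4],[L[-1,1],1.2,tau0])
    print('fit th %.2f w %.3f tau %.2f'%(np.degrees(f.x[0]),f.x[1],f.x[2]),'res deg',np.degrees(f.fun[:-1]*.01).round(2)); return f.x
E
python3 -c "
from track import *
L=snap(); t=L[-1][0]; x=fit(L); plan(x[0],t,x[1],x[2],t+.05,11,[.554,.0598])"
```

```text
t 12.4 ee [0.5535 0.0605 0.1148] F [ 0.2 -0.2 -0.6] gw 0.094 npx 4258 6480
knob [0.5548 0.06  ] r 0.12 th 90.79 off [ 0.0014 -0.0005]
w seg [1.398, np.float64(1.299)]
fit th 90.72 w 1.244 tau 10.67 res deg [-0.07  0.14 -0.07]
w end 1.1165667464897993
[{"dp": [-0.57, 0.06, 0], "twist": 0}, {"dp": [-0.4, 0.12, 0], "twist": 0}, {"dp": [-0.33, 0.14, 0], "twist": 0}, {"dp": [-0.31, 0.18, 0], "twist": 0}, {"dp": [-0.28, 0.22, 0], "twist": 0}, {"dp": [-0.25, 0.24, 0], "twist": 0}, {"dp": [-0.23, 0.27, 0], "twist": 0}, {"dp": [-0.18, 0.29, 0], "twist": 0}, {"dp": [-0.15, 0.31, 0], "twist": 0}, {"dp": [-0.12, 0.32, 0], "twist": 0}, {"dp": [-0.07, 0.33, 0], "twist": 0}] end [ 0.4384 -0.0394] 170.12
```

Request:
step_arm:
  deltas:
    - {"dp":[-0.57,0.06,0],"twist":0}
    - {"dp":[-0.4,0.12,0],"twist":0}
    - {"dp":[-0.33,0.14,0],"twist":0}
    - {"dp":[-0.31,0.18,0],"twist":0}
    - {"dp":[-0.28,0.22,0],"twist":0}
    - {"dp":[-0.25,0.24,0],"twist":0}
    - {"dp":[-0.23,0.27,0],"twist":0}
    - {"dp":[-0.18,0.29,0],"twist":0}
    - {"dp":[-0.15,0.31,0],"twist":0}
    - {"dp":[-0.12,0.32,0],"twist":0}
    - {"dp":[-0.07,0.33,0],"twist":0}

```text
time_s: 13.55
ee_pos: [0.4384, -0.0401, 0.1147]
eef_rot: [3.142, -0.0, -0.0]
force: [0.3, 0.2, 0.8]
grip_width: 0.0936
grip_force: 0.0
```

```bash
python3 -c "
from track import *
L=snap(); t=L[-1][0]; x=fit(L); plan(x[0],t,x[1],x[2],t+.05,12,[.4384,-.0394],lead=.025)"
```

```text
t 13.55 ee [ 0.4384 -0.0401  0.1147] F [0.3 0.2 0.8] gw 0.094 npx 4313 6588
knob [ 0.4391 -0.039 ] r 0.1193 th 169.85 off [0.0007 0.0011]
w seg [1.398, 1.299, np.float64(1.2)]
fit th 169.77 w 1.140 tau 11.88 res deg [-0.04 -0.01  0.13 -0.08]
w end 1.02587769956704
[{"dp": [-0.05, 0.53, 0], "twist": 0}, {"dp": [0.03, 0.37, 0], "twist": 0}, {"dp": [0.06, 0.33, 0], "twist": 0}, {"dp": [0.09, 0.31, 0], "twist": 0}, {"dp": [0.13, 0.3, 0], "twist": 0}, {"dp": [0.16, 0.29, 0], "twist": 0}, {"dp": [0.19, 0.26, 0], "twist": 0}, {"dp": [0.21, 0.24, 0], "twist": 0}, {"dp": [0.24, 0.21, 0], "twist": 0}, {"dp": [0.25, 0.19, 0], "twist": 0}, {"dp": [0.27, 0.15, 0], "twist": 0}, {"dp": [0.28, 0.13, 0], "twist": 0}] end [ 0.5128 -0.1718] 248.68
```

Request:
step_arm:
  deltas:
    - {"dp":[-0.05,0.53,0],"twist":0}
    - {"dp":[0.03,0.37,0],"twist":0}
    - {"dp":[0.06,0.33,0],"twist":0}
    - {"dp":[0.09,0.31,0],"twist":0}
    - {"dp":[0.13,0.3,0],"twist":0}
    - {"dp":[0.16,0.29,0],"twist":0}
    - {"dp":[0.19,0.26,0],"twist":0}
    - {"dp":[0.21,0.24,0],"twist":0}
    - {"dp":[0.24,0.21,0],"twist":0}
    - {"dp":[0.25,0.19,0],"twist":0}
    - {"dp":[0.27,0.15,0],"twist":0}
    - {"dp":[0.28,0.13,0],"twist":0}

```text
time_s: 14.8
ee_pos: [0.5141, -0.1719, 0.1145]
eef_rot: [-3.142, 0.0, 0.0]
force: [0.6, 0.1, 0.7]
grip_width: 0.0939
grip_force: 0.0
```

```bash
python3 -c "
from track import *
L=snap(); t=L[-1][0]; x=fit(L); plan(x[0],t,x[1],x[2],t+.05,12,[.5128,-.1718],lead=.02)"
```

```text
t 14.8 ee [ 0.5141 -0.1719  0.1145] F [0.6 0.1 0.7] gw 0.094 npx 4200 6620
knob [ 0.5093 -0.1702] r 0.1198 th 246.8 off [-0.0048  0.0018]
w seg [1.398, 1.299, 1.2, np.float64(1.074)]
fit th 246.84 w 1.021 tau 11.64 res deg [-0.08  0.04  0.17 -0.18  0.05]
w end 0.9168334249769078
[{"dp": [0.37, 0.12, 0], "twist": 0}, {"dp": [0.33, 0.06, 0], "twist": 0}, {"dp": [0.3, 0.02, 0], "twist": 0}, {"dp": [0.29, 0, 0], "twist": 0}, {"dp": [0.29, -0.04, 0], "twist": 0}, {"dp": [0.29, -0.06, 0], "twist": 0}, {"dp": [0.27, -0.08, 0], "twist": 0}, {"dp": [0.26, -0.12, 0], "twist": 0}, {"dp": [0.25, -0.13, 0], "twist": 0}, {"dp": [0.24, -0.16, 0], "twist": 0}, {"dp": [0.21, -0.18, 0], "twist": 0}, {"dp": [0.2, -0.19, 0], "twist": 0}] end [ 0.6448 -0.1414] 317.31
```

Request:
step_arm:
  deltas:
    - {"dp":[0.37,0.12,0],"twist":0}
    - {"dp":[0.33,0.06,0],"twist":0}
    - {"dp":[0.3,0.02,0],"twist":0}
    - {"dp":[0.29,0,0],"twist":0}
    - {"dp":[0.29,-0.04,0],"twist":0}
    - {"dp":[0.29,-0.06,0],"twist":0}
    - {"dp":[0.27,-0.08,0],"twist":0}
    - {"dp":[0.26,-0.12,0],"twist":0}
    - {"dp":[0.25,-0.13,0],"twist":0}
    - {"dp":[0.24,-0.16,0],"twist":0}
    - {"dp":[0.21,-0.18,0],"twist":0}
    - {"dp":[0.2,-0.19,0],"twist":0}

```text
time_s: 16.05
ee_pos: [0.6458, -0.1402, 0.1146]
eef_rot: [-3.142, 0.0, 0.0]
force: [-0.8, -0.0, 0.7]
grip_width: 0.0937
grip_force: 0.0
```

```bash
python3 -c "
from track import *
L=snap(); t=L[-1][0]; x=fit(L); plan(x[0],t,x[1],x[2],t+.05,12,[.6448,-.1414],lead=.02)"
```

```text
t 16.05 ee [ 0.6458 -0.1402  0.1146] F [-0.8 -0.   0.7] gw 0.094 npx 4192 6608
knob [ 0.642  -0.1448] r 0.1204 th 315.23 off [-0.0038 -0.0046]
w seg [1.398, 1.299, 1.2, 1.074, np.float64(0.955)]
fit th 315.39 w 0.909 tau 11.35 res deg [-0.18  0.13  0.3  -0.16 -0.25  0.16]
w end 0.8144203762499859
[{"dp": [0.21, -0.26, 0], "twist": 0}, {"dp": [0.17, -0.25, 0], "twist": 0}, {"dp": [0.12, -0.23, 0], "twist": 0}, {"dp": [0.1, -0.25, 0], "twist": 0}, {"dp": [0.08, -0.24, 0], "twist": 0}, {"dp": [0.06, -0.26, 0], "twist": 0}, {"dp": [0.04, -0.25, 0], "twist": 0}, {"dp": [0.01, -0.25, 0], "twist": 0}, {"dp": [0, -0.26, 0], "twist": 0}, {"dp": [-0.03, -0.24, 0], "twist": 0}, {"dp": [-0.05, -0.25, 0], "twist": 0}, {"dp": [-0.07, -0.23, 0], "twist": 0}] end [ 0.6704 -0.0226] 378.2
```

Request:
step_arm:
  deltas:
    - {"dp":[0.21,-0.26,0],"twist":0}
    - {"dp":[0.17,-0.25,0],"twist":0}
    - {"dp":[0.12,-0.23,0],"twist":0}
    - {"dp":[0.1,-0.25,0],"twist":0}
    - {"dp":[0.08,-0.24,0],"twist":0}
    - {"dp":[0.06,-0.26,0],"twist":0}
    - {"dp":[0.04,-0.25,0],"twist":0}
    - {"dp":[0.01,-0.25,0],"twist":0}
    - {"dp":[0,-0.26,0],"twist":0}
    - {"dp":[-0.03,-0.24,0],"twist":0}
    - {"dp":[-0.05,-0.25,0],"twist":0}
    - {"dp":[-0.07,-0.23,0],"twist":0}

```text
time_s: 17.3
ee_pos: [0.6705, -0.0213, 0.1146]
eef_rot: [-3.142, 0.0, 0.0]
force: [0.3, 0.2, -0.2]
grip_width: 0.0939
grip_force: 0.0
```

```bash
python3 - <<'E'
from track import *
L=snap(); t=L[-1][0]; x=fit(L); plan(x[0],t,x[1],x[2],t+.05,12,[.6704,-.0226],lead=.015)
# circle fit of seen knob centres
K=np.array([[.6482,-.1384],[.6635,-.0042],[.5548,.06],[.4391,-.039],[.5093,-.1702],[.642,-.1448]])
f=least_squares(lambda q:np.hypot(*(K-q).T)-.12,[.5565,-.06]); print('hub',f.x,f.fun.round(4))
# pointer from w2
z=np.load('w2.npz'); P=z['P']; hsv=cv2.cvtColor(z['im'],cv2.COLOR_RGB2HSV).astype(int);H,S,V=[hsv[...,i] for i in range(3)]
m=(H>20)&(H<32)&(S>150); m[:225]=0; m[280:]=0; m[:,:290]=0; m[:,350:]=0
q=P[m]; print(len(q),q.mean(0).round(4),q.min(0).round(4),q.max(0).round(4))
for lo,hi in ((.0,.045),(.045,.058),(.058,.08)):
    s=q[(q[:,2]>lo)&(q[:,2]<hi)]
    if len(s): print(lo,len(s),s.mean(0).round(4),np.linalg.svd((s-s.mean(0))[:,:2])[2][0].round(3),s.min(0).round(3),s.max(0).round(3), np.degrees(np.arctan2(s[:,1].mean()-f.x[1],s[:,0].mean()-f.x[0])))
# tongue edges
w=(H>8)&(H<28)&(abs(P[...,2]-.022)<.005); w[:222]=0; w[275:]=0; w[:,:290]=0; w[:,360:]=0
s=P[w]; print('tongue',len(s),s.mean(0).round(4)); 
cv2.imwrite('pics/ptr.png',cv2.resize(z['im'][200:290,270:380,::-1],None,fx=6,fy=6,interpolation=cv2.INTER_CUBIC))
E
```

```text
t 17.3 ee [ 0.6705 -0.0213  0.1146] F [ 0.3  0.2 -0.2] gw 0.094 npx 4269 6480
knob [ 0.6726 -0.0271] r 0.1207 th 375.84 off [ 0.0021 -0.0058]
w seg [1.398, 1.299, 1.2, 1.074, 0.955, np.float64(0.846)]
fit th 376.14 w 0.807 tau 11.10 res deg [-0.32  0.2   0.47 -0.03 -0.33 -0.28  0.3 ]
w end 0.7212065549177815
[{"dp": [-0.1, -0.26, 0], "twist": 0}, {"dp": [-0.11, -0.23, 0], "twist": 0}, {"dp": [-0.12, -0.21, 0], "twist": 0}, {"dp": [-0.13, -0.19, 0], "twist": 0}, {"dp": [-0.15, -0.18, 0], "twist": 0}, {"dp": [-0.16, -0.16, 0], "twist": 0}, {"dp": [-0.17, -0.15, 0], "twist": 0}, {"dp": [-0.18, -0.14, 0], "twist": 0}, {"dp": [-0.19, -0.12, 0], "twist": 0}, {"dp": [-0.19, -0.11, 0], "twist": 0}, {"dp": [-0.2, -0.09, 0], "twist": 0}, {"dp": [-0.2, -0.07, 0], "twist": 0}] end [0.5944 0.0538] 431.67
hub [ 0.5572165  -0.06004004] [ 0.0001  0.0001  0.0001 -0.      0.0001 -0.0001]
255 [ 0.3686 -0.0968  0.0588] [ 0.3325 -0.1052  0.0019] [ 0.3872 -0.0898  0.0659]
0.0 31 [ 0.3672 -0.0953  0.03  ] [-0.998 -0.057] [ 0.333 -0.104  0.002] [ 0.377 -0.09   0.045] -169.4960297447541
0.045 16 [ 0.3683 -0.0989  0.0523] [-0.662 -0.75 ] [ 0.356 -0.105  0.045] [ 0.372 -0.091  0.058] -168.3693707181012
0.058 208 [ 0.3688 -0.0968  0.0635] [-0.979 -0.206] [ 0.354 -0.105  0.058] [ 0.387 -0.091  0.066] -168.95391463611622
tongue 1360 [ 0.3723 -0.0963  0.0235]
```

View pics/ptr.png

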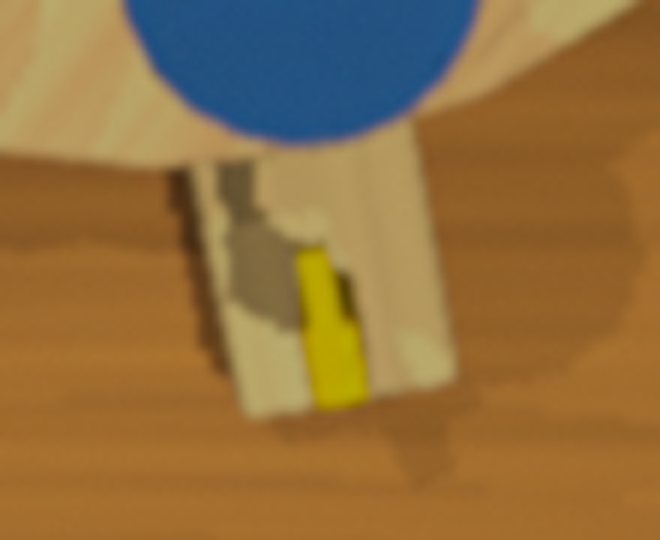

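The crop shows the pointer bar running from (310,255) to (340,400), with no sign of a bend. Circle-fit hub is (0.5572, −0.0600), which puts the pointer bearing at about 191.0°. I'll keep tracking.

```bash
sed -i 's/HUB=.*;/HUB=np.array([.5572,-.0600]);/' gen.py; python3 - <<'E'
from track import *
K=np.array([[.6482,-.1384],[.6635,-.0042],[.5548,.06],[.4391,-.039],[.5093,-.1702],[.642,-.1448],[.6726,-.0271]])
L=json.load(open('log.json')); a=np.unwrap(np.arctan2(*(K-HUB).T[::-1])); a+=2*np.pi*np.round((L[0][1]-a[0])/2/np.pi)
L=[[l[0],float(b)] for l,b in zip(L,a)]; json.dump(L,open('log.json','w'))
x=fit(L); t=L[-1][0]; plan(x[0],t,x[1],x[2],t+.05,12,[.6704,-.0226],lead=.01)
E
```

```text
fit th 376.00 w 0.806 tau 11.06 res deg [-0.11  0.07  0.16 -0.06 -0.04 -0.11  0.09]
w end 0.7198218711497871
[{"dp": [-0.07, -0.25, 0], "twist": 0}, {"dp": [-0.11, -0.22, 0], "twist": 0}, {"dp": [-0.12, -0.21, 0], "twist": 0}, {"dp": [-0.13, -0.19, 0], "twist": 0}, {"dp": [-0.15, -0.18, 0], "twist": 0}, {"dp": [-0.16, -0.16, 0], "twist": 0}, {"dp": [-0.16, -0.16, 0], "twist": 0}, {"dp": [-0.18, -0.13, 0], "twist": 0}, {"dp": [-0.19, -0.13, 0], "twist": 0}, {"dp": [-0.19, -0.1, 0], "twist": 0}, {"dp": [-0.2, -0.1, 0], "twist": 0}, {"dp": [-0.2, -0.07, 0], "twist": 0}] end [0.596  0.0534] 431.15
```

Request:
step_arm:
  deltas:
    - {"dp":[-0.07,-0.25,0],"twist":0}
    - {"dp":[-0.11,-0.22,0],"twist":0}
    - {"dp":[-0.12,-0.21,0],"twist":0}
    - {"dp":[-0.13,-0.19,0],"twist":0}
    - {"dp":[-0.15,-0.18,0],"twist":0}
    - {"dp":[-0.16,-0.16,0],"twist":0}
    - {"dp":[-0.16,-0.16,0],"twist":0}
    - {"dp":[-0.18,-0.13,0],"twist":0}
    - {"dp":[-0.19,-0.13,0],"twist":0}
    - {"dp":[-0.19,-0.1,0],"twist":0}
    - {"dp":[-0.2,-0.1,0],"twist":0}
    - {"dp":[-0.2,-0.07,0],"twist":0}

```text
time_s: 18.55
ee_pos: [0.5957, 0.0542, 0.1147]
eef_rot: [-3.142, -0.0, 0.0]
force: [-1.0, 0.1, 1.1]
grip_width: 0.0941
grip_force: 0.0
```

```bash
python3 - <<'E'
from track import *
L=snap(); x=fit(L); t=L[-1][0]; plan(x[0],t,x[1],x[2],t+.05,8,[.596,.0534],lead=.008)
E
```

```text
t 18.55 ee [0.5957 0.0542 0.1147] F [-1.   0.1  1.1] gw 0.094 npx 4288 6531
knob [0.5981 0.0528] r 0.12 th 430.09 off [ 0.0024 -0.0014]
w seg [1.405, 1.303, 1.195, 1.069, 0.956, 0.851, np.float64(0.756)]
fit th 430.24 w 0.718 tau 10.99 res deg [-0.17  0.08  0.22  0.01 -0.02 -0.18 -0.1   0.16]
w end 0.6642096783244484
[{"dp": [-0.27, -0.08, 0], "twist": 0}, {"dp": [-0.22, -0.05, 0], "twist": 0}, {"dp": [-0.21, -0.02, 0], "twist": 0}, {"dp": [-0.21, -0.01, 0], "twist": 0}, {"dp": [-0.2, 0, 0], "twist": 0}, {"dp": [-0.21, 0.02, 0], "twist": 0}, {"dp": [-0.2, 0.03, 0], "twist": 0}, {"dp": [-0.19, 0.04, 0], "twist": 0}] end [0.5276 0.0562] 464.33
```

Request:
step_arm:
  deltas:
    - {"dp":[-0.27,-0.08,0],"twist":0}
    - {"dp":[-0.22,-0.05,0],"twist":0}
    - {"dp":[-0.21,-0.02,0],"twist":0}
    - {"dp":[-0.2,-0.01,0],"twist":0}
    - {"dp":[-0.2,0,0],"twist":0}
    - {"dp":[-0.2,0.02,0],"twist":0}
    - {"dp":[-0.2,0.03,0],"twist":0}
    - {"dp":[-0.19,0.04,0],"twist":0}
  gripper: -0.06
  squeeze: 5

```text
time_s: 19.4
ee_pos: [0.5281, 0.0565, 0.1147]
eef_rot: [-3.142, -0.0, 0.0]
force: [-0.1, 0.2, -0.6]
grip_width: 0.0442
grip_force: 0.0
```

```bash
python3 - <<'E'
from track import *
L=snap(); x=fit(L[-4:],10); t=L[-1][0]; plan(x[0],t,x[1],x[2],t+.05,6,[.528,.0562],lead=0.004)
E
```

```text
t 19.4 ee [0.5281 0.0565 0.1147] F [-0.1  0.2 -0.6] gw 0.044 npx 4285 6571
knob [0.5292 0.0567] r 0.1201 th 463.49 off [0.0011 0.0002]
w seg [1.405, 1.303, 1.195, 1.069, 0.956, 0.851, 0.756, np.float64(0.686)]
fit th 463.47 w 0.658 tau 10.64 res deg [-0.01  0.01  0.02 -0.02]
w end 0.6191601396125038
[{"dp": [-0.26, 0.07, 0], "twist": 0}, {"dp": [-0.18, 0.07, 0], "twist": 0}, {"dp": [-0.18, 0.08, 0], "twist": 0}, {"dp": [-0.16, 0.1, 0], "twist": 0}, {"dp": [-0.16, 0.1, 0], "twist": 0}, {"dp": [-0.16, 0.1, 0], "twist": 0}] end [0.484  0.0354] 487.48
```

Request:
step_arm:
  deltas:
    - {"dp":[-0.26,0.07,0],"twist":0}
    - {"dp":[-0.18,0.07,0],"twist":0}
    - {"dp":[-0.18,0.08,0],"twist":0}
  gripper: -0.22
  squeeze: 4

```text
time_s: 19.75
ee_pos: [0.5036, 0.0476, 0.1147]
eef_rot: [-3.142, -0.0, 0.0]
force: [0.1, 0.1, 0.4]
grip_width: 0.0367
grip_force: 0.0
```

Request:
step_arm:
  deltas:
    - {"dp":[-0.16,0.1,0],"twist":0}
    - {"dp":[-0.16,0.1,0],"twist":0}
    - {"dp":[-0.16,0.1,0],"twist":0}
  gripper: -1
  squeeze: 4

```text
time_s: 20.05
ee_pos: [0.4843, 0.0355, 0.1147]
eef_rot: [3.141, -0.0, 0.0]
force: [1.0, -1.8, -0.0]
grip_width: 0.034
grip_force: 4.0
```

```bash
python3 - <<'E'
from track import *
o=ctrl.get_obs(); print(o['force'].round(2),o['ee_pos'].round(4),o['grip_width'],o['grip_force'])
e=o['ee_pos'][:2]-HUB; print(np.hypot(*e),np.degrees(np.arctan2(e[1],e[0])))
# decel from 127.5 deg, w=.62 to 191.05, smoothly: th(s) with cosine velocity taper
t0=np.radians(127.48); D=np.radians(191.05)-t0; w0=.619
# w(t)=w0*.5*(1+cos(pi t/T)) -> D=w0*T/2
T=2*D/w0; n=int(round(T/.1)); T=n*.1; t=.1*np.arange(n+1)
th=w0*.5*(t+T/np.pi*np.sin(np.pi*t/T)); th=t0+th*D/th[-1]; print(T,n)
c=[.484,.0354]
for k in range(0,n,12): c=rows(th[k:k+13],c)
E
```

```text
[ 1.02 -1.76 -0.05] [0.4843 0.0355 0.1147] 0.03395044833290002 4.000169193895999
0.12010676907926138 127.35001215360913
3.6 36
[{"dp": [-0.14, 0.12, 0], "twist": 0}, {"dp": [-0.13, 0.13, 0], "twist": 0}, {"dp": [-0.13, 0.13, 0], "twist": 0}, {"dp": [-0.12, 0.14, 0], "twist": 0}, {"dp": [-0.1, 0.14, 0], "twist": 0}, {"dp": [-0.1, 0.14, 0], "twist": 0}, {"dp": [-0.09, 0.15, 0], "twist": 0}, {"dp": [-0.07, 0.15, 0], "twist": 0}, {"dp": [-0.07, 0.15, 0], "twist": 0}, {"dp": [-0.05, 0.14, 0], "twist": 0}, {"dp": [-0.05, 0.14, 0], "twist": 0}, {"dp": [-0.03, 0.14, 0], "twist": 0}] end [ 0.4408 -0.0314] 166.19
[{"dp": [-0.03, 0.13, 0], "twist": 0}, {"dp": [-0.02, 0.13, 0], "twist": 0}, {"dp": [-0.02, 0.12, 0], "twist": 0}, {"dp": [-0.01, 0.11, 0], "twist": 0}, {"dp": [-0.01, 0.1, 0], "twist": 0}, {"dp": [0, 0.1, 0], "twist": 0}, {"dp": [0, 0.09, 0], "twist": 0}, {"dp": [0, 0.08, 0], "twist": 0}, {"dp": [0.01, 0.07, 0], "twist": 0}, {"dp": [0, 0.06, 0], "twist": 0}, {"dp": [0.01, 0.06, 0], "twist": 0}, {"dp": [0, 0.05, 0], "twist": 0}] end [ 0.438  -0.0754] 187.38
[{"dp": [0.01, 0.04, 0], "twist": 0}, {"dp": [0.01, 0.04, 0], "twist": 0}, {"dp": [0, 0.03, 0], "twist": 0}, {"dp": [0, 0.02, 0], "twist": 0}, {"dp": [0.01, 0.02, 0], "twist": 0}, {"dp": [0, 0.02, 0], "twist": 0}, {"dp": [0, 0.01, 0], "twist": 0}, {"dp": [0, 0, 0], "twist": 0}, {"dp": [0.01, 0.01, 0], "twist": 0}, {"dp": [0, 0, 0], "twist": 0}, {"dp": [0, 0, 0], "twist": 0}, {"dp": [0, 0, 0], "twist": 0}] end [ 0.4396 -0.083 ] 191.05
```

Gripped softly at 4 N. Now I'll slow it smoothly round to the pointer.

Request:
step_arm:
  deltas:
    - {"dp":[-0.14,0.12,0],"twist":0}
    - {"dp":[-0.13,0.13,0],"twist":0}
    - {"dp":[-0.13,0.13,0],"twist":0}
    - {"dp":[-0.12,0.14,0],"twist":0}
    - {"dp":[-0.1,0.14,0],"twist":0}
    - {"dp":[-0.1,0.14,0],"twist":0}
    - {"dp":[-0.09,0.15,0],"twist":0}
    - {"dp":[-0.07,0.15,0],"twist":0}
    - {"dp":[-0.07,0.15,0],"twist":0}
    - {"dp":[-0.05,0.14,0],"twist":0}
    - {"dp":[-0.05,0.14,0],"twist":0}
    - {"dp":[-0.03,0.14,0],"twist":0}
  squeeze: 8

```text
time_s: 21.25
ee_pos: [0.441, -0.0315, 0.1146]
eef_rot: [3.142, 0.001, 0.0]
force: [-8.1, 2.2, 5.6]
grip_width: 0.0338
grip_force: 8.0
```

Request:
step_arm:
  deltas:
    - {"dp":[-0.03,0.13,0],"twist":0}
    - {"dp":[-0.02,0.13,0],"twist":0}
    - {"dp":[-0.02,0.12,0],"twist":0}
    - {"dp":[-0.01,0.11,0],"twist":0}
    - {"dp":[-0.01,0.1,0],"twist":0}
    - {"dp":[0,0.1,0],"twist":0}
    - {"dp":[0,0.09,0],"twist":0}
    - {"dp":[0,0.08,0],"twist":0}
    - {"dp":[0.01,0.07,0],"twist":0}
    - {"dp":[0,0.06,0],"twist":0}
    - {"dp":[0.01,0.06,0],"twist":0}
    - {"dp":[0,0.05,0],"twist":0}

```text
time_s: 22.45
ee_pos: [0.4385, -0.0756, 0.1146]
eef_rot: [3.141, 0.0, -0.0]
force: [-4.3, 0.2, 2.0]
grip_width: 0.0338
grip_force: 8.0
```

Request:
step_arm:
  deltas:
    - {"dp":[0.01,0.04,0],"twist":0}
    - {"dp":[0.01,0.04,0],"twist":0}
    - {"dp":[0,0.03,0],"twist":0}
    - {"dp":[0,0.02,0],"twist":0}
    - {"dp":[0.01,0.02,0],"twist":0}
    - {"dp":[0,0.02,0],"twist":0}
    - {"dp":[0,0.01,0],"twist":0}
    - {"dp":[0,0,0],"twist":0}
    - {"dp":[0.01,0.01,0],"twist":0}
    - {"dp":[0,0,0],"twist":0}
    - {"dp":[0,0,0],"twist":0}
    - {"dp":[0,0,0],"twist":0}

```text
time_s: 23.65
ee_pos: [0.4399, -0.0831, 0.1146]
eef_rot: [3.141, 0.001, 0.0]
force: [-7.3, -1.3, 5.0]
grip_width: 0.0338
grip_force: 8.0
```

```bash
python3 - <<'E'
from track import *
L=snap()
for cam,roi in (('scene',(215,215,400,370)),('side',(250,180,425,310))):
    im,d=ctrl.camera(cam); hsv=cv2.cvtColor(im,cv2.COLOR_RGB2HSV).astype(int);H,S,V=[hsv[...,i] for i in range(3)]
    box=np.zeros(d.shape,bool); box[roi[1]:roi[3],roi[0]:roi[2]]=1; box&=d>0
    v,u=np.nonzero(box);P=world(cam,np.c_[u,v],d[v,u]);h,s,vv=H[v,u],S[v,u],V[v,u]
    rr=np.hypot(*(P[:,:2]-HUB).T)
    cap=P[(s<40)&(abs(P[:,2]-.055)<.01)&(rr<.035)]
    p=P[(h>18)&(h<32)&(s>150)&(P[:,2]>.055)&(P[:,2]<.075)&(P[:,0]<.4)&(rr<.23)]
    k=P[((h<5)|(h>174))&(s>150)&(P[:,2]>.06)&(rr<.15)]; kt=k[k[:,2]>.127]
    mid=lambda q:((np.percentile(q,2,0)+np.percentile(q,98,0))/2)
    for n,q in (('cap',cap),('ptr',p),('knob',k),('ktop',kt)):
        if len(q): print(cam,n,len(q),q.mean(0).round(4),mid(q).round(4))
    if len(cap) and len(p): e=mid(p)-mid(cap); print('ptr ang rel cap',np.degrees(np.arctan2(e[1],e[0]))%360, 'mean',np.degrees(np.arctan2(*(p.mean(0)-cap.mean(0))[1::-1]))%360)
    x0,y0,x1,y1=roi; cv2.imwrite(f'pics/{cam}_f.png',cv2.resize(im[y0:y1,x0:x1,::-1],(400,335),interpolation=cv2.INTER_CUBIC))
cv2.imwrite('pics/final.png',np.hstack([cv2.imread('pics/scene_f.png'),cv2.imread('pics/side_f.png')]))
E
```

```text
t 23.65 ee [ 0.4399 -0.0831  0.1146] F [-7.3 -1.3  5. ] gw 0.034 npx 4372 6793
knob [ 0.4396 -0.0834] r 0.1199 th 911.25 off [-0.0003 -0.0003]
w seg [1.405, 1.303, 1.195, 1.069, 0.956, 0.851, 0.756, 0.686, np.float64(1.839)]
scene cap 315 [ 0.5578 -0.0609  0.0568] [ 0.5573 -0.0604  0.0575]
scene ptr 1 [ 0.3723 -0.1041  0.0552] [ 0.3723 -0.1041  0.0552]
scene knob 145 [ 0.4531 -0.09    0.1117] [ 0.4591 -0.0946  0.1362]
scene ktop 48 [ 0.4538 -0.0886  0.1414] [ 0.4597 -0.0964  0.1644]
ptr ang rel cap 193.29608423671942 mean 193.1146982238072
side cap 145 [ 0.5624 -0.0662  0.0572] [ 0.5578 -0.0627  0.0589]
side ptr 43 [ 0.3665 -0.0934  0.0613] [ 0.3692 -0.0949  0.0602]
side knob 126 [ 0.4336 -0.0697  0.0914] [ 0.4371 -0.0705  0.0999]
side ktop 10 [ 0.4263 -0.0718  0.1325] [ 0.4259 -0.07    0.1323]
ptr ang rel cap 189.67537206054425 mean 187.8876735713833
```

View pics/final.png

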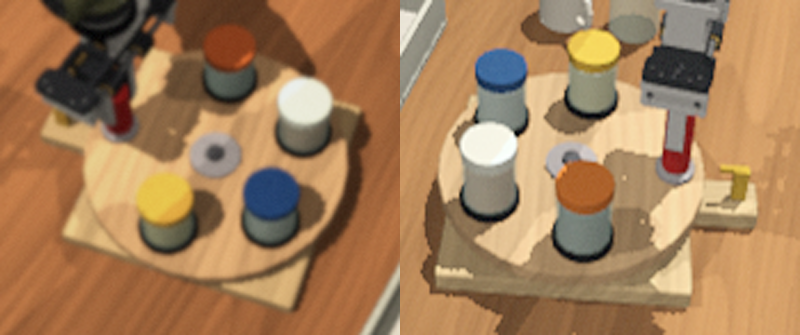

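The knob stands in line with the pointer in both views: scene knob (118,110) and pointer (62,115), side knob (680,160) and pointer (735,180). The knob is at 191.2° and the pointer bearing is 191.05° (tongue 191.1°), so I'm handing in.

```bash
python3 -c "
from station import ctrl
o=ctrl.get_obs(); print(o['time_s'],o['ee_pos'],o['joint_vel'].round(4),o['grip_force']); print(ctrl.hand_in())"
```

```text
23.8 [ 0.43985403 -0.08307063  0.11461066] [ 0.0023  0.0009 -0.0004  0.0001  0.0017 -0.0001] 8.000368011271348
the job is handed in; nothing more can be done
None
```

The job is handed in at 23.8 s: I spun the carousel at about a turn in four seconds, and it ran on untouched for about 9 s with the gripper around the knob, still doing about a turn in 10 s. I then closed on it at 4 N and am holding it still at 8 N, within about 0.2° of the pointer by my measurements.

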